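# Gauge the pump bush and set the lapping-jig stop to its notch

## Robot

A 6-joint arm with a two-finger parallel gripper is mounted at the origin on the work surface. World frame = base frame: x ahead of the robot, y to its left, z up, the work surface at z = 0. Lengths are in mm, angles in rad, forces in N, time in s.
With the tool pointing down it reaches from about 325 to 875 mm from the base axis. Payload 4.4 kg.
Tool frame: the origin (TCP) lies on the centre line of the jaws, within the pads' length; the fingertips stand ahead of it and the grasp point (between the pads) lies 6 mm ahead of it (ctrl.tcp_to_tips is the z of the fingertips in the tool frame, in mm); z points along the fingers, y is the line along which they close (so a half turn about z gives the same grasp; the last joint's range is limited). The gripper opens to 85 mm and grips with 20 to 120 N. Pads are 22 mm wide; open, the fingers measure 114 mm over their backs; the gripper's body (76 mm by 85 mm) begins 54 mm behind the grasp point. The pads swing forward as they close: fully open they stand 13 mm farther back than shut.
Start: joints at [-1.389, 0.207, 1.542, -0, 1.393, -0.15], TCP at [187.291, -543.645, 256.282] pointing down, gripper open.
Joint ranges: [-2.73, 2.73], [-0.86, 2.22], [0.23, 2.46], [-1.11, 4.25], [0.08, 2.63], [-2.82, 2.82]. Speed limits (rad/s): [2.79, 2.79, 3.14, 3.14, 3.14, 3.14].

## Interface

Orientations are given as a 3x3 rotation matrix whose columns are the frame's x, y, z axes.
In Python, from plant import ctrl, sensors, optics gives the robot as it stands. Calls block until the motion is done:
- ctrl.move_ptp(position, orientation): joint-space move of the TCP to a pose.
- ctrl.move_l(position, rot=None, vel=150, threshold=None): straight line of the TCP; rot=None keeps the orientation; vel is the mean speed in mm/s. With threshold (N) it stops when the force on the tool has changed by that much, and returns True; else False.
- ctrl.set_joints(angles): joint-space move.
- ctrl.gripper_to(opening, force=None): finger opening in mm; force is the grip in N (None keeps the last); returns when the fingers have stopped.
- ctrl.hold(seconds).
- ctrl.solve_ik(position, orientation): joint angles nearest the present ones, or None.
- sensors.read_state(): the state.
- optics.grab_frame(name): name is "side" or "top" or "wrist"; returns (picture, depth): 384x512x3 uint8, red, green, blue; 384x512 float32, mm along the optical axis (not along the pixel's ray), 0 where there is no reading.
- optics.camera_params(name): a dict with "mtx" (3x3 intrinsics, pixels), "R" (3x3) and "t" (3): a world point X has camera coordinates R X + t; the wrist camera has in their place "T_tool_cam" (4x4, takes a point from camera to tool coordinates, whose origin is the TCP and whose axes are the flange's). Camera axes: x right, y down, z forward; pixel columns grow to the right and rows downward; lengths in mm; the calibration is good to about 2 mm. A picture is of the moment at which its call begins: read the wrist's pose just before it. camera_params takes no time and is no camera call.
A pose or a line that the arm cannot do raises ctrl.MotionError and nothing moves.
- ctrl.finish_job(): hands the job in; it is judged then, once.
The state is a dict: "t": time; "q": joint angles; "qvel": joint speeds; "tau": joint torques, N m; "eef_pos": TCP position; "eef_rot": TCP orientation; "force": force on the tool from outside, world axes, zero at the start; "wrist_torque": the same for the moment, N m; "grip_width": finger opening in mm; "grasp_force": force on a finger pad.
Only numpy, scipy, OpenCV 4.12 (cv2) and the standard library are available. Lean on these libraries where they do the work, as an engineer would, in place of code of your own. Each camera call takes 0.05 s, during which the arm holds its last target. There are 200 camera calls.

## Task

Press the sprung height gauge's foot down gently onto the brass bush standing under it to find whether it is the low or the tall one, then let the foot spring back fully up. Then take the knob of the lapping jig's stop slide and slide it along its rail until the ball clicks into the right notch: the first one it comes to for the low bush, the second for the tall one. Finish while still holding the knob, at rest in that notch, and leave both bushes and everything else where they stand.

Things in the scene. Friction and masses are not known exactly. Their poses are not given: they have to be found in the camera images.
- gauge_stand: height gauge fixed to the bench: base 130 x 100 mm, post 150 mm high standing 62 mm from the anvil axis towards +x of this body, arm at 103 to 133 mm height reaching over the anvil. Origin on the bench on the vertical axis shared by anvil, foot and cap; z up
- anvil_top (a point): centre of the top of the gauge's round anvil (60 mm across), 15 mm above the bench; the bush to be gauged stands here, under the foot
- cap_top (a point): centre of the top face of the black round push cap (38 mm across) on the gauge's vertical stem, about 200 mm above the bench when up; push it straight down from above. It drives the foot through a stiff cushion spring (1 N per mm, 12 mm at most), so it goes down 3 to 12 mm more than the foot; the foot's own return spring needs about 2.5 N to start and 50 N/m more (about 4 N at the low bush)
- gauge_foot (a joint): how far the gauge foot has been pushed down, m: 0 fully up, grows downward; it springs back by itself when let go. The foot meets the tall bush at about 0.016 and the low bush at about 0.034
- foot_bottom (a point): centre of the underside of the flat round foot, 26 mm across at the bottom of the gauge stem, 75 mm above the bench when up
- bush_low: low flanged brass bush: 26 mm high, flange 48 mm across and 8 mm high at the bottom, 40 mm across above. Origin at the centre of its underside. It stands either on the gauge anvil or on the parking block
- bush_tall: tall flanged brass bush: 44 mm high, otherwise like the low one. It stands on whichever of anvil and parking block the low one does not
- stop_jig: lapping-jig stop fixed to the bench: base plate 125 x 250 mm, two guide rods along its y axis, and beside them (at +x of this body) an aluminium index bar with two pairs of small cross ridges; each notch is the valley between the ridges of a pair (crests 16 mm apart). Origin at centre of underside; the slide moves to this body's +y
- stop_slide (a joint): travel of the stop slide along the jig's +y, m: starts near 0 (range 0 to 0.110); seated in the first notch at 0.045, in the second at 0.085. It slides with about 1 N; the sprung ball takes about 4 to 8 N to ride over a ridge (crests 8 mm before and after each notch), then drops in and centres the slide
- knob_mid (a point): the place to grip, 74 mm above the bench on the axis of the slide's upright round steel knob (22 mm across, from 44 to 94 mm above the bench); moves with the slide. The slide under the knob is 64 x 50 mm with its top at 44 mm; its ball-plunger lug, 45 mm from the knob's axis towards the jig's +x, reaches 50 mm height
- notch_first (a point): fixed point where knob_mid lies when the slide is seated in the first notch (for the low bush)
- notch_second (a point): fixed point where knob_mid lies when the slide is seated in the second notch (for the tall bush)
- park_block: aluminium block 70 x 70 x 15 mm fixed to the bench, carrying the bush that is not gauged. Origin at centre of underside
- piston_a: piston lying on its side, steel barrel 20 mm thick with a 29 mm brass shoe at one end, 79 mm long, 29 mm high; bystander. Origin under it; x along it
- piston_b: a second such piston; bystander
- barrel: pump cylinder barrel, upright steel cylinder 104 mm across, 78 mm high, ring of nine dark bores in its top; bystander. Origin at centre of underside
- drive_shaft: splined steel shaft 190 mm long lying in a low cradle, 55 mm high; bystander. Origin under its middle, x along it
- wrench: open-ended steel wrench lying flat; bystander. Origin under its middle, x along it
- bearing_race: steel ring 72 mm across, 14 mm high, lying flat; bystander. Origin at centre of underside
Things that resemble listed ones, but are neither listed nor needed, are in the scene too. What is shaped like the bush_low but purple or turquoise is not meant. Leave any green look-alike of the bush_tall alone.

How it is judged:
By the outcome, as a careful person would: the job done as asked, in the order asked, and still so for the second after the job is handed in, while the arm keeps its last pose, push and grip.
It also fails if it takes over 59 s, if anything falls off the work surface, if the arm or the gripper's body presses on something with over 40 N, if the wrist force passes 120 N, or if a joint passes its speed limit or range.

## Working session

There is one attempt and no reset: what is moved stays moved. The work goes in short steps, each a Python script; the robot and the scene stay as the last script left them, time stands still between calls to the robot, and variables do not carry over. Pictures are saved under pics/ and viewed, at most 10 in all, crops included, and the job is handed in when it is done.

```bash
mkdir -p pics; ls; cat > h.py <<'E'
import numpy as np, cv2
from plant import ctrl, sensors, optics
def cloud(name):
    s=sensors.read_state(); im,d=optics.grab_frame(name); p=optics.camera_params(name)
    v,u=np.mgrid[:384,:512]; pc=np.stack([u,v,np.ones_like(u)],-1)@np.linalg.inv(p["mtx"]).T*d[...,None]
    if "R" in p: P=(pc-p["t"])@p["R"]
    else:
        T=p["T_tool_cam"]; P=(pc@T[:3,:3].T+T[:3,3])@np.array(s["eef_rot"]).T+s["eef_pos"]
    P[d==0]=np.nan
    return im,d,P
E
python3 - <<'E'
from h import *
for n in("top","side"):
    im,d,P=cloud(n); np.savez(n,im=im,P=P); cv2.imwrite(f"pics/{n}.png",cv2.resize(im[...,::-1],(800,600),interpolation=cv2.INTER_CUBIC))
    p=optics.camera_params(n); print(n,-p["R"].T@p["t"],(d>0).mean())
print(sensors.read_state(),ctrl.tcp_to_tips)
E
```

```text
pics
top [ 307.14733509    7.83405223 1704.83429248] 0.9960581461588541
side [ 97.35694379 874.05422225 963.19410248] 0.9952799479166666
{'t': 0.1, 'q': array([-1.38951255e+00,  2.07373901e-01,  1.54282012e+00, -5.23713407e-06,
        1.39350280e+00, -1.50479733e-01]), 'qvel': array([ 8.89066492e-05, -4.96436357e-05, -3.49676923e-03, -1.04001385e-03,
        1.38191381e-03, -2.26621779e-04]), 'tau': array([-8.52417343e-04, -3.84091580e+01, -2.92548555e+01, -2.22888052e-04,
        4.87973884e-03, -1.29776049e-05]), 'eef_pos': array([ 187.16669785, -543.01274238,  255.21532779]), 'eef_rot': array([[ 9.45469175e-01,  3.25711361e-01, -3.84436391e-04],
       [ 3.25711440e-01, -9.45466963e-01,  2.06875872e-03],
       [ 3.10346311e-04, -2.08116293e-03, -9.99997786e-01]]), 'force': array([ 0.73358191, -0.02445417, -0.33979301]), 'wrist_torque': array([ 0.00389235,  0.03428332, -0.05418287]), 'grasp_force': 0.0, 'grip_width': 85.28576279233721} 25.0
```

View pics/top.png

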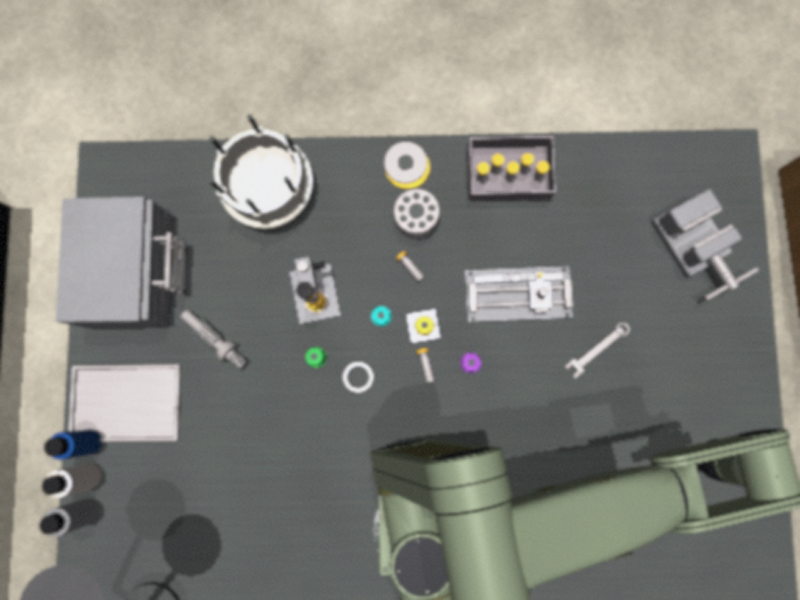

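View pics/side.png

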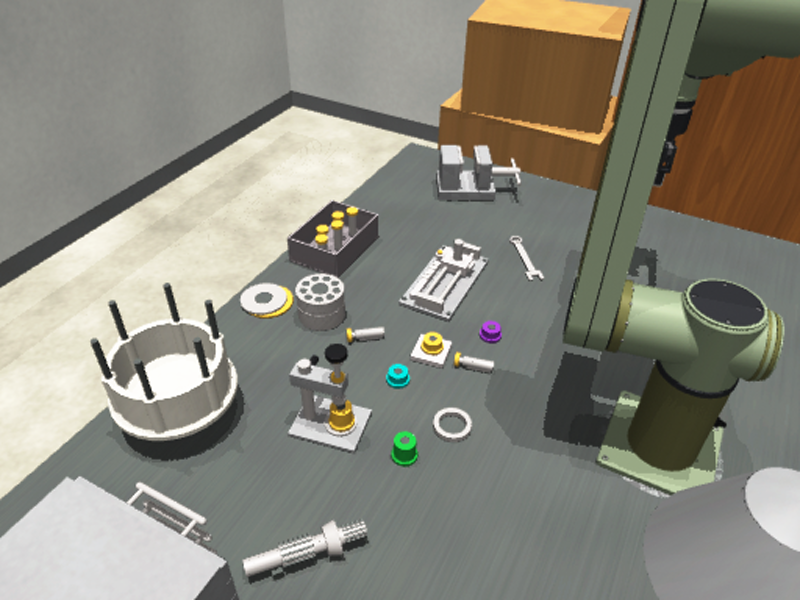

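The top view shows the gauge at about (312,295) with its black cap, the parking block and its brass bush at (424,326), and the jig at (520,293) with the knob at (541,294), its slide at the right-hand end and its lug up. The side view shows the cap at (336,353), the gauged bush at (341,416) and the parked one at (432,343).

```bash
python3 - <<'E'
from h import *
for n in("top","side"):
    f=np.load(n+".npz"); P=f["P"]; im=f["im"].astype(int); k=512/800
    def reg(x0,x1,y0,y1):
        m=np.zeros(P.shape[:2],bool); m[int(y0*k):int(y1*k),int(x0*k):int(x1*k)]=1; return m
    R={"top":dict(g=(280,350,245,330),j=(455,585,255,330),p=(400,445,305,345)),"side":dict(g=(280,380,335,455),j=(395,495,232,322),p=(408,455,325,370))}[n]
    z=P[...,2]; br=(im[...,0]-im[...,2]>60)
    def show(l,m):
        Q=P[m]
        if len(Q): print(n,l,len(Q),"mean",Q.mean(0).round(1),"mid",((Q.max(0)+Q.min(0))/2).round(1),"ext",np.ptp(Q,axis=0).round(1),"zmax",Q[:,2].max().round(1))
    g=reg(*R["g"]); show("cap",g&(z>192)&(z<215)&(im.max(-1)<90)); show("post",g&(z>143)&(z<160)&(im.max(-1)>90)); show("base",g&(z>5)&(z<17)); show("gbrass",g&br&(z<90)); show("arm",g&(z>125)&(z<140))
    j=reg(*R["j"]); show("knob",j&(z>86)); show("jbase",j&(z>5)); show("slide",j&(z>41)&(z<47))
    if n=="top":
        u=np.argwhere(j&(z>5)).astype(float); Q=P[j&(z>5)][:,:2].astype(np.float32); print("rect",cv2.minAreaRect(Q))
        Q=P[g&(z>3)&(z<25)][:,:2].astype(np.float32); print("grect",cv2.minAreaRect(Q))
    p=reg(*R["p"]); show("pbrass",p&br); show("pbrasstop",p&br&(z>30)); show("block",p&(z>10)&(z<18))
    print(np.round(np.sort(P[p&br][:,2])[-60::6],0))
E
```

```text
top cap 76 mean [534.  240.6 199.6] mid [534.3 239.5 200.3] ext [30.7 30.3 14.9] zmax 207.8
top post 30 mean [596.7 255.2 149.7] mid [596.3 254.8 150.5] ext [20.2 18.8 12.7] zmax 156.8
top base 619 mean [558.1 241.6   9.8] mid [573.6 249.2  11. ] ext [208.1 168.1  12. ] zmax 17.0
top gbrass 72 mean [524.2 237.6  46.9] mid [531.5 243.9  40.3] ext [39.1 42.8 47.1] zmax 63.9
top arm 152 mean [579.3 247.  132.2] mid [571.4 242.3 132.3] ext [99.9 64.1 14.6] zmax 139.6
top knob 33 mean [ 539.7 -289.2   93.7] mid [ 541.1 -289.6   94.4] ext [22.3 21.2 15.4] zmax 102.2
top jbase 2353 mean [ 546.6 -242.1   22. ] mid [ 552.7 -245.4   53.6] ext [181.8 311.4  97.2] zmax 102.2
top slide 190 mean [ 542.1 -274.2   44. ] mid [ 546.1 -241.8   44. ] ext [ 93.3 239.6   5.9] zmax 47.0
rect ((552.7660522460938, -245.3538360595703), (309.57586669921875, 178.6022186279297), 89.10057830810547)
grect ((573.5205078125, 249.23587036132812), (208.82398986816406, 167.98211669921875), 0.057595428079366684)
top pbrass 106 mean [nan nan nan] mid [nan nan nan] ext [nan nan nan] zmax nan
top pbrasstop 80 mean [472.5 -
[... 618 characters left out ...]
132.8] mid [570.5 243.7 132.5] ext [99.2 66.9 14.9] zmax 140.0
side knob 23 mean [ 539.5 -284.7   92.9] mid [ 539.4 -285.2   92.2] ext [20.6 23.  11.1] zmax 97.7
side jbase 1637 mean [ 540.7 -225.1   24.9] mid [ 567.2 -273.8   51.4] ext [348.6 346.8  92.7] zmax 97.7
side slide 199 mean [ 539.1 -252.6   43.5] mid [ 546.9 -239.1   44. ] ext [ 95.6 243.7   5.9] zmax 46.9
side pbrass 163 mean [nan nan nan] mid [nan nan nan] ext [nan nan nan] zmax nan
side pbrasstop 99 mean [471.6 -10.1  39.7] mid [473.4 -12.2  37.8] ext [39.6 40.  14.9] zmax 45.2
side block 184 mean [ 4.689e+02 -3.000e-01  1.460e+01] mid [472.8 -10.7  14.1] ext [75.7 78.9  7.8] zmax 17.9
[40. 40. 41. 41. 42. 42. 43. 43. 44. 45.]
```

The parked bush's top reads about 41 mm, which is 15 + 26, so the low bush looks to be parked. Pressing the gauge will confirm that. Next I go above the cap and refine its position with the wrist camera.

```bash
python3 - <<'E'
from h import *
ctrl.gripper_to(0,force=40)
R=np.array([[1,0,0],[0,-1,0],[0,0,-1.]]).T
ctrl.move_ptp([505,242,380],R); ctrl.hold(.3)
im,d,P=cloud("wrist"); np.savez("w1",im=im,P=P)
z=P[...,2]; m=(z>185)&(z<215)&(im.max(-1)<90)&(np.hypot(P[...,0]-535,P[...,1]-242)<45)
Q=P[m]; print(len(Q),np.median(Q,0),((Q.max(0)+Q.min(0))/2),np.ptp(Q,axis=0))
s=sensors.read_state(); print(s["t"],s["eef_pos"],s["force"],s["grip_width"])
cv2.imwrite("pics/w1.png",im[...,::-1])
E
```

```text
680 [533.86941047 240.89917021 201.21247219] [538.12165311 242.43068838 198.95681303] [36.64808028 36.37867056  8.29737173]
4.225 [505.09936302 241.79170631 379.94551939] [ 0.42323207 -0.15625377  0.82102748] -0.01939526567471125
```

View pics/w1.png

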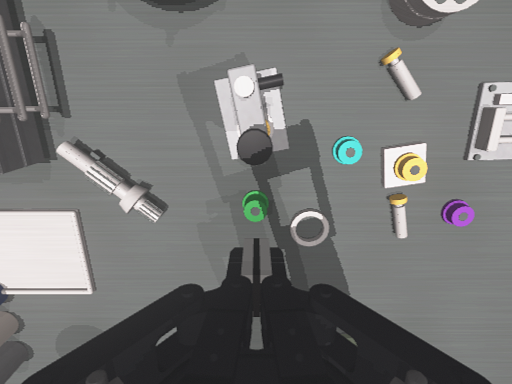

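The wrist view shows the black cap at (254,146) above the gauge, with the post at (243,86). The cap centre comes out at (537, 242, 200). Now I press it down in small steps while reading the force.

```bash
python3 - <<'E'
from h import *
x,y=537,242
ctrl.move_l([x,y,238],vel=150); ctrl.hold(.4)
f0=np.mean([(ctrl.hold(.05),sensors.read_state()["force"])[1] for _ in range(5)],0)
L=[];z=229.
while z>177:
    ctrl.move_l([x,y,z],vel=25); ctrl.hold(.08)
    s=sensors.read_state(); f=s["force"]-f0; L.append((s["eef_pos"][2]-25,f[2])); 
    if f[2]>6.5: break
    z-=1.5
for a in L: print("%.1f %.2f"%a)
print(f0,f,s["t"])
E
```

```text
204.0 0.42
202.5 0.64
200.9 0.21
199.6 0.56
198.2 1.95
196.6 1.07
195.0 1.38
193.5 2.39
192.0 1.70
190.5 2.48
189.0 1.82
187.5 2.74
185.9 2.37
184.5 3.23
183.0 1.88
181.5 2.06
180.2 3.28
178.8 5.82
177.6 6.25
176.4 7.96
[-0.05082693  0.55991396 -0.19210554] [-2.30959743 -0.89384609  7.95938416] 12.9167
```

The force climbs at about 1 N/mm from a cap travel of about 20 mm. That puts the foot at about 16 mm, so the tall bush is on the anvil and the second notch is the right one. Release, then view the jig from close by.

```bash
python3 - <<'E'
from h import *
ctrl.move_l([537,242,235],vel=50); ctrl.move_l([537,242,330],vel=200)
R=np.array([[0,1,0],[1,0,0],[0,0,-1.]]).T
sols=[ctrl.solve_ik([540,-340,300],R*np.array(k)) for k in((1,1,1),(-1,-1,1))]; print(sols)
g=optics
R2=R if sols[0] is not None else R*np.array((-1,-1,1))
ctrl.move_ptp([540,-340,300],R2); ctrl.gripper_to(70); ctrl.hold(.2)
im,d,P=cloud("wrist"); np.savez("w2",im=im,P=P); cv2.imwrite("pics/w2.png",im[...,::-1])
s=sensors.read_state(); print(s["t"],s["eef_pos"],s["q"])
im,d,P=cloud("side"); cv2.imwrite("pics/s2.png",cv2.resize(im[200:310,160:300,::-1],None,fx=4,fy=4))
E
```

```text
[array([-6.97419635e-01,  3.11487442e-01,  1.32116741e+00, -4.44089210e-16,
        1.50893780e+00, -6.97419635e-01]), array([-6.97419635e-01,  3.11487442e-01,  1.32116741e+00, -4.44089210e-16,
        1.50893780e+00,  2.44417302e+00])]
17.475 [ 539.98014382 -340.02388543  299.97804709] [-6.97476826e-01  3.11495699e-01  1.32120136e+00  1.75581647e-05
  1.50890630e+00 -6.97413027e-01]
```

View pics/w2.png

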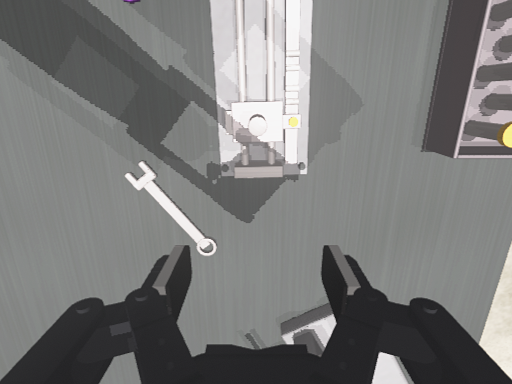

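View pics/s2.png

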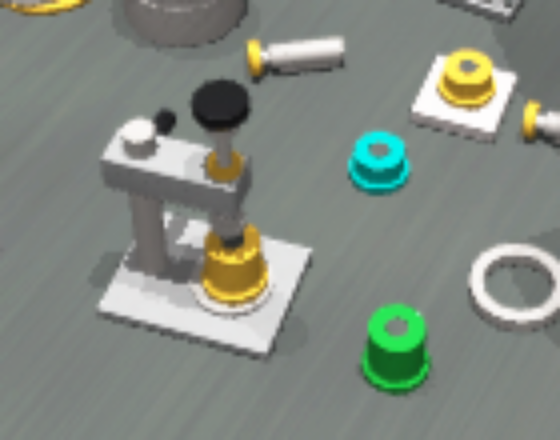

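The wrist view shows the knob at (258,125), the slide with its lug at (293,121), and the ridges further up the index bar at about (292,55–95). The side crop shows the tall bush undisturbed on the anvil and the cap up. Next come the jig's axis and the knob, plus a check of the cap height.

```bash
python3 - <<'E'
from h import *
f=np.load("w2.npz"); P=f["P"]; z=P[...,2]; im=f["im"].astype(int)
def st(l,m): Q=P[m]; print(l,len(Q),np.median(Q,0).round(1),((Q.max(0)+Q.min(0))/2).round(1),np.ptp(Q,axis=0).round(1))
box=np.zeros(z.shape,bool); box[:185,200:320]=1
st("knob",box&(z>89)&(z<100)); 
m=box&(z>40)&(z<47); st("slide",m)
# base plate edges per row: bright vs bench, z>5
L=[]
for r in range(10,160,5):
    c=np.where(box[r]&(z[r]>4)&(z[r]<20)&(im[r].min(-1)>60))[0]
    L.append((P[r,c[0],1],P[r,c[0],0],P[r,c[-1],1],P[r,c[-1],0]))
L=np.array(L)
for a,b in((0,1),(2,3)):
    k=np.polyfit(L[:,a],L[:,b],1); print("edge slope dx/dy",k, np.std(L[:,b]-np.polyval(k,L[:,a])))
sl=P[m]; print(cv2.minAreaRect(sl[:,:2].astype(np.float32)))
n="side"; im,d,P=cloud(n); z=P[...,2]
st("cap",(z>150)&(im.max(-1)<90)&(np.hypot(P[...,0]-537,P[...,1]-242)<22))
E
```

```text
knob 307 [ 542.8 -289.7   95.5] [ 542.2 -289.5   93.5] [20.9 20.6  8. ]
slide 2563 [ 543.3 -294.7   45.1] [ 549.3 -313.7   43.5] [96.1 98.4  7. ]
edge slope dx/dy [-2.00537236e-02  4.82203712e+02] 1.400560984648077
edge slope dx/dy [-1.96296747e-02  6.06317883e+02] 1.3867014802198152
((549.3765869140625, -313.737060546875), (96.10350799560547, 98.34342193603516), 0.11649393290281296)
cap 153 [534.4 248.3 199.9] [536.2 245.5 190. ] [36.2 36.1 26.1]
```

```bash
python3 - <<'E'
from h import *
u=np.array([-0.02,1,0]);u/=np.linalg.norm(u)
R=np.column_stack([u,[u[1],-u[0],0],[0,0,-1]])
ctrl.move_l([542.2,-289.5,190],rot=R,vel=150); ctrl.move_l([542.2,-289.5,82],vel=80); ctrl.hold(.3)
F=lambda:np.mean([(ctrl.hold(.03),sensors.read_state()["force"])[1] for _ in range(4)],0)
f0=F(); np.save("f0",f0); ctrl.gripper_to(15,force=60); f1=F()-f0
s=sensors.read_state(); print(s["t"],s["eef_pos"],s["grip_width"],s["grasp_force"],f1)
p0=np.array(s["eef_pos"]); p0[2]=82; np.save("p0",p0)
if s["grip_width"]>18:
    for d in [15,25,30,33,36,39,42,45,48,51,54,57,60,64,68]:
        ctrl.move_l(p0+d*u,vel=30); f=F()-f0; s=sensors.read_state(); print(d,(np.array(s["eef_pos"])-p0).round(1),f.round(1))
print(s["t"],s["grip_width"])
E
```

```text
21.1083 [ 541.28330284 -289.64611122   82.18872582] 20.813743869417745 59.27282452583313 [-5.17007632 -0.04517576  4.24833753]
15 [-0.4 15.5  0.2] [-4.9 -0.1  5.4]
25 [-0.7 25.8  0.2] [-5.2  1.4  6.1]
30 [-0.8 31.   0.2] [-5.2  1.8  6.7]
33 [-0.9 32.9  0.2] [-4.6 -1.5  4.7]
36 [-0.9 35.1  0.2] [-5.2 -3.5  4.2]
39 [-1.  38.6  0.2] [-5.6 -2.1  4.7]
42 [-1.1 42.5  0.2] [-5.1  0.5  5.8]
45 [-1.2 46.5  0.2] [-6.2  3.1  7.1]
48 [-1.2 48.4  0.2] [-5.5  0.1  5.6]
51 [-1.3 51.5  0.2] [-5.6  0.4  6. ]
54 [-1.4 54.5  0.2] [-5.6  0.3  5.9]
57 [-1.5 56.9  0.2] [-5.7 -1.1  5.2]
60 [-1.5 59.1  0.2] [-5.9 -3.7  4.3]
64 [-1.6 64.   0.2] [-6.1 -1.2  5.6]
68 [-1.8 69.2  0.2] [-6.1  2.1  7. ]
27.625 20.493218579839468
```

The force pattern is ambiguous, so I compare it with the ridge positions in the wrist picture taken before the move.

```bash
python3 - <<'E'
from h import *
f=np.load("w2.npz"); im=f["im"]; P=f["P"]
# slide rows of index bar: gray, y, z along col 292
p=optics.camera_params("wrist"); 
y=im[:,:,:].astype(int).mean(-1)
for r in range(20,130): print(r,int(y[r,287:298].mean()),P[r,292].round(1)[1:],end=" | ")
cv2.imwrite("pics/bar.png",cv2.resize(im[0:140,240:320,::-1],None,fx=4,fy=4,interpolation=cv2.INTER_CUBIC))
im,d,P=cloud("top"); cv2.imwrite("pics/t3.png",cv2.resize(im[160:215,290:375,::-1],None,fx=8,fy=8,interpolation=cv2.INTER_CUBIC))
E
```

```text
20 247 [-173.2   27.6] | 21 247 [-174.4   28.4] | 22 247 [-175.5   28.5] | 23 247 [-176.    26.1] | 24 247 [-177.5   28.2] | 25 247 [-178.3   27. ] | 26 246 [-179.4   26.9] | 27 246 [-180.6   27.6] | 28 246 [-181.3   25.9] | 29 246 [-182.5   26.6] | 30 246 [-184.   29.] | 31 246 [-185.    28.5] | 32 246 [-185.8   27.1] | 33 245 [-186.8   26.7] | 34 245 [-188.    27.6] | 35 246 [-189.    27.1] | 36 245 [-190.2   27.9] | 37 245 [-191.2   27.7] | 38 245 [-192.3   27.6] | 39 245 [-193.6   28.7] | 40 245 [-194.4   27.2] | 41 245 [-195.4   26.7] | 42 245 [-196.6   27.5] | 43 245 [-197.6   26.8] | 44 245 [-198.8   27.4] | 45 245 [-199.7   26.4] | 46 245 [-201.1   28.6] | 47 245 [-202.    27.1] | 48 246 [-203.    26.1] | 49 245 [-204.1   26.5] | 50 229 [-205.7   30.2] | 51 236 [-207.1   32.4] | 52 245 [-208.3   33. ] | 53 247 [-209.1   30.8] | 54 241 [-210.3   31. ] | 55 227 [-211.3   30.4] | 56 182 [-212.2   29.1] | 57 240 [-213.2   27.3] | 58 247 [-214.2   26.5] | 59 246 [-215.5   28.1] | 60 246 [-216.6   27.6] | 61 246 [-217.6   26.9] | 62 246 [-218.8   27.1] | 63 247 [-220.    27.5] | 64
[... 969 characters left out ...]
03 230 [-267.2   29.7] | 104 206 [-268.5   29.6] | 105 245 [-269.7   28.6] | 106 245 [-271.    28.4] | 107 245 [-272.3   26.5] | 108 245 [-273.5   28.1] | 109 245 [-274.8   27.3] | 110 244 [-276.1   26.1] | 111 245 [-277.2   27.9] | 112 243 [-278.5   28.4] | 113 229 [-279.8   27. ] | 114 213 [-280.    44.7] | 115 246 [-281.2   45.8] | 116 246 [-282.5   44.5] | 117 230 [-283.1   52.8] | 118 226 [-284.2   53.6] | 119 217 [-285.6   51.4] | 120 217 [-286.9   50.1] | 121 218 [-287.9   51.9] | 122 218 [-289.3   49.9] | 123 220 [-290.3   52. ] | 124 219 [-291.5   52.4] | 125 228 [-292.7   52.5] | 126 236 [-294.1   50.4] | 127 244 [-295.9   45.3] | 128 220 [-297.1   45.1] | 129 244 [-300.3   28. ] |
```

View pics/bar.png

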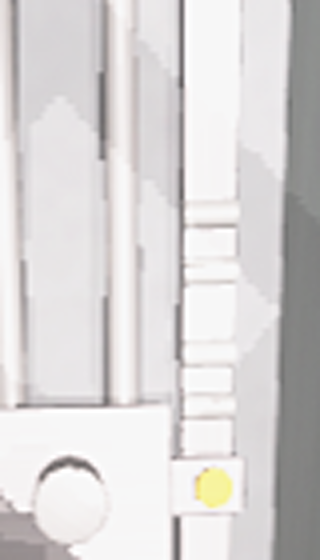

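View pics/t3.png

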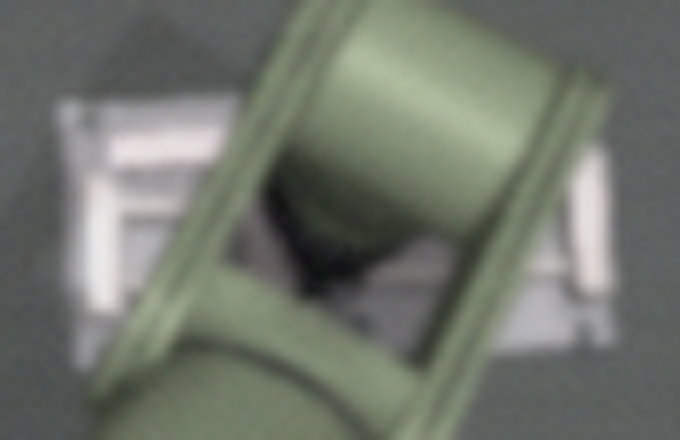

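The ridge crests lie 24, 40, 64 and 80 mm ahead of the lug's start position, which agrees with the force flips. The slide therefore started about 13 mm along, and the second notch is at about 72 mm of commanded travel. I find its centre from the force.

```bash
python3 - <<'E'
from h import *
u=np.array([-0.02,1,0]);u/=np.linalg.norm(u); p0=np.load("p0.npy"); f0=np.load("f0.npy")
F=lambda:np.mean([(ctrl.hold(.03),sensors.read_state()["force"])[1] for _ in range(8)],0)
for d in [70,71,72,73,74,73,72,71,70,71,72]:
    ctrl.move_l(p0+d*u,vel=20); ctrl.hold(.15); f=F()-f0; s=sensors.read_state(); print(d,(np.array(s["eef_pos"])-p0).round(2),f.round(1))
print(s["t"],s["grip_width"],s["grasp_force"])
E
```

```text
70 [-1.8  71.01  0.17] [-5.8  1.3  6.8]
71 [-1.8  71.53  0.18] [-5.8  0.1  6.4]
72 [-1.82 72.34  0.19] [-5.6 -0.4  6.1]
73 [-1.84 72.88  0.17] [-5.6 -1.4  5.4]
74 [-1.85 73.17  0.19] [-5.7 -3.7  4.6]
73 [-1.85 72.72  0.17] [-5.6 -2.1  5.2]
72 [-1.83 72.21  0.15] [-5.7 -0.7  5.4]
71 [-1.81 71.39  0.14] [-5.5  0.   6.1]
70 [-1.82 70.87  0.14] [-5.5  0.9  6.4]
71 [-1.82 71.49  0.16] [-5.5  0.5  6.1]
72 [-1.81 72.33  0.17] [-5.8 -0.3  5.9]
35.0083 20.52691190572151 59.59889888763428
```

```bash
python3 - <<'E'
from h import *
u=np.array([-0.02,1,0]);u/=np.linalg.norm(u); p0=np.load("p0.npy"); f0=np.load("f0.npy")
ctrl.move_l(p0+71.6*u,vel=10); ctrl.hold(.8)
s=sensors.read_state(); print(s["t"],np.array(s["eef_pos"])-p0,s["force"]-f0,s["grip_width"],np.abs(s["qvel"]).max())
print(ctrl.finish_job())
E
```

```text
36.0583 [-1.81964182 71.98035135  0.16183041] [-5.3276702  -0.30040885  5.39355379] 20.512476585286088 0.0020306462595884333
the job is handed in; nothing more can be done
None
```

The gauge met the tall bush at about 16 mm of foot travel and its cap sprang back up. The stop slide is at rest in the second notch, to within what the force readings show, with the knob still gripped, and the job was handed in at 36 s.

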